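# Raise the guard and load the rail on the part-present pin

## Robot

A 7-joint arm with a two-finger parallel gripper is mounted at the origin on the work surface; the furniture and walls round the work are solid. World frame = base frame: x ahead of the robot, y to its left, z up, the work surface at z = 0. Lengths are in m, angles in rad, forces in N, time in s.
With the tool pointing down it reaches from about 0.425 to 0.875 m from the base axis. Payload 4.7 kg.
Tool frame: the origin (TCP) lies at the very end of the fingers, on their centre line; the grasp point (between the pads) lies 19 mm behind it; z points along the fingers, y is the line along which they close (so a half turn about z gives the same grasp; the last joint's range is limited). The gripper opens to 85 mm and grips with 20 to 120 N. Pads are 22 mm wide; open, the fingers measure 114 mm over their backs; the gripper's body (76 mm by 85 mm) begins 54 mm behind the grasp point. The pads swing forward as they close: fully open they stand 13 mm farther back than shut.
Start: joints at [1.16, 0.321, -0.07, 1.45, 0.023, 1.371, -0.057], TCP at [0.268, -0.592, 0.208] pointing down, gripper open.
Joint ranges: [-2.86, 2.86], [-0.3, 2.09], [-1.38, 1.24], [0.06, 2.45], [-1.56, 4.7], [0.09, 2.05], [-2.69, 2.69]. Speed limits (rad/s): [2.57, 2.57, 3.14, 3.14, 3.14, 3.14, 3.14].

## Interface

Orientations are given as a 3x3 rotation matrix whose columns are the frame's x, y, z axes.
In Python, from bench import read_state, grab_frame, hand_in gives the robot as it stands. The module is installed in compiled form; this text tells all that it offers.
- The arm moves only by the shell command python3 -m jog 'ROWS' [FORCE]. ROWS is JSON, one flat list of numbers, 5 for each row, row after row: the shift along the tool's x, y, z in mm, then the turn about the tool's z in degrees, then the opening, from 0 (shut) to 1 (fully open). In form: [x, y, z, roll, claw, x, y, z, roll, claw, ...]. A call has 1 to 10 rows; each row shifts and turns the commanded pose from where the row before left it, along the tool's axes as they then stand; what a row does not reach is not made up. A row lasts 1/12 s, in which the tool goes at most 41.7 mm and 7.16 degrees, less where a joint would pass 70% of its speed; a pose out of reach is approached as far as the arm can. A call with a gripper value outside its range is refused whole. The fingers move at their own pace and stop on an object; FORCE is the grip in N (left out, the last holds). Time passes only in rows, so rows that do not move let the fingers close. It gives the time, the measured TCP pose, the force, the opening and the grip force at its end, in the units of the state.
- read_state(): the state, without advancing time (a new reading comes with each control period).
- grab_frame(name): name is "side" or "top"; returns a dict with "img" (420x560x3 uint8, red, green, blue), "depth" (420x560 float32, m along the optical axis (not along the pixel's ray), 0 where there is no reading), "fx", "fy", "cx", "cy" (pixels), "xyz" and "rotation" of the camera in the world. Camera axes: x right, y up, looking along -z (the intrinsics and any distortion apply to the point x, -y, -z); pixel columns grow to the right and rows downward; lengths in m; the calibration is good to about 2 mm. A picture is of the moment at which its call begins.
- hand_in(): hands the job in; it is judged then, once.
The state is a dict: "clock": time; "joints": joint angles; "joint_vel": joint speeds; "joint_torque": joint torques, N m; "eef_pos": TCP position; "tool_rot": TCP orientation; "contact_force": force on the tool from outside, world axes, zero at the start; "wrist_torque": the same for the moment, N m; "finger_gap": finger opening in m; "gripper_force": force on a finger pad.
Only numpy, scipy, OpenCV 4.12 (cv2) and the standard library are available. Lean on these libraries where they do the work, as an engineer would, in place of code of your own. Each camera call takes 0.05 s, during which the arm holds its last target. There are 200 camera calls.

## Task

Set up the stapling fixture for the long wooden rail: lift its guard by the grip on top until the pawl catches the first notch and the guard stays up by itself, one notch only. Then lay the long rail flat in the fixture with one end under the raised guard, close against the end stop and close along the side fence, so that it holds the sensing pin down when you let go. Leave the short rail, the staple carton and everything else on the bench where they are.

Things in the scene. Friction and masses are not known exactly. Their poses are not given: they have to be found in the camera images.
- fixture: Fixed grey-painted steel fixture, base 266 x 100 x 12 mm. Origin on the bench top; x along the base from the open loading end (x = -130 mm) to the guard column end (136 mm), y (-50 to 50 mm) towards the side with the fence, z up. Behind the toe two rods (x = 85, y = +-30 mm) carry a crown plate at z = 150 to 161 mm; the pawl sits behind at x 105 to 130 mm.
- rail_home (a point): Fixed point: where the centre of the long rail is when fully home, at x = -30, y = 0, z = 32 mm in the fixture's frame. Axes as the fixture's; the rail's length lies along x.
- end_stop (a point): Middle of the steel end stop's face (towards -x of the fixture), at x = 55, y = 0 mm; 64 mm wide, standing from the base top (z = 12 mm) to z = 40 mm. The rail's end comes up against it.
- fence_mid (a point): Middle of the inner face of the side fence, a low steel bar standing on the base: x = 22.5, y = 25, z = 24 mm in the fixture's frame. The bar runs along x from -5 to 50 mm, is 8 mm thick (y 25 to 33 mm) and reaches z = 36 mm. The inner end of the rail's long side lies along it; the rest of the rail is free on both sides.
- guard (a joint): Height of the guard above its lowest position, m, 0 to 0.066. It slides straight up, weighs 0.4 kg (about 5 N) and falls back unless held. A spring pawl clicks in by itself when the guard passes about 0.031; let down, it rests at about 0.030: the first notch. The second, at 0.060, is too far: once caught it cannot be lowered.
- guard_toe (a point): Middle of the toe's underside at its edge towards the loading end, on the guard: x = 25, y = 0, z = 42 mm plus the guard joint, fixture frame. The flat toe overhangs the base from here to the guard (x 25 to 74, y -30 to 30 mm), 8 mm thick: too low for the rail at first, 20 mm above the seated rail at the first notch.
- guard_grip (a point): Centre of the guard's grip: a black bar on a neck on top of the guard, 20 mm thick along the fixture's x, 76 mm long along its y, 26 mm high, at x = 85, y = 0, z = 203 mm plus the guard joint in the fixture's frame. Nothing stands above it; the crown plate is 29 mm below the bar when the guard is down.
- pin (a joint): How far the sensing pin is pressed down, in m: 0 free, about 0.006 level with the base and held by a seated rail, 0.0065 at most. A light spring, about 0.5 N fully down; it rises when unloaded.
- pin_top (a point): Top of the sensing pin: steel, domed, 16 mm in diameter, standing 6 mm proud of the base when free, under the guard's toe at x = 37, y = 0 in the fixture's frame (18 mm in front of the end stop).
- long_rail_mid (a point): Centre of the long wooden rail, a loose beech bar 170 x 50 x 40 mm (x along its length, y across it, z up), 0.2 to 0.35 kg, lying flat on the bench, this point 20 mm above its underside. It is the same both ways round.
- short_rail_mid (a point): Centre of the short wooden rail, a loose beech bar 110 x 50 x 40 mm of the same wood, lying flat; not to be used. x along its length, z up; 20 mm above its underside.
- staple_carton: Loose carton of staples, 54 x 102 x 30 mm, long side along its y; origin under its centre. To be left alone.
- webbing: Loose roll of jute webbing lying flat, 102 mm across, 48 mm high; origin under its centre. To be left alone.
Things that resemble listed ones, but are neither listed nor needed, are in the scene too. Leave any red look-alike of the part that bears long_rail_mid alone.

How it is judged:
On the way:
1. the guard hangs on its first notch by itself, let go by the robot (value of joint guard between 0.026 and 0.035 m and contact force between the fingers and anything else below 0.2 N and velocity of joint guard between -0.01 and 0.01 m/s), for 0.3 s.
At the end, for the whole second after the job is handed in: Guard on its first notch (26 to 35 mm up). Long rail at rest, flat on the base (within 3 mm, 0.05 rad), its end within 9 mm of the end stop, its side within 9 mm of the side fence's line and parallel to it within 0.09 rad, holding the pin down at least 4.5 mm (value of joint guard between 0.026 and 0.035 m and x of long_rail_mid in the frame of fixture between -0.039 and -0.027 m and y of long_rail_mid in the frame of fixture between -0.009 and 0.003 m and z of long_rail_mid in the frame of fixture between 0.029 and 0.0345 m and angle between the x axis of long_rail_mid and the x axis of fixture, either way round below 0.09 rad and angle between long_rail_mid's own z axis and vertical below 0.05 rad and velocity of joint guard between -0.01 and 0.01 m/s and value of joint pin between 0.0045 and 0.02 m); the robot touches nothing.
It fails at once if the short rail, staple carton or webbing roll is moved more than 40 mm (distance of any of short_rail_mid, staple_carton, webbing from where it was at the start of the episode above 0.04 m).
It also fails if it takes over 54 s, if anything falls off the work surface, if the arm or the gripper's body presses on something with over 40 N, if the wrist force passes 120 N, or if a joint passes its speed limit or range.

## Working session

There is one attempt and no reset: what is moved stays moved. The work goes in short steps, Python scripts to look and compute and a shell command to move; the robot and the scene stay as the last step left them, time stands still between calls to the robot, and variables do not carry over. Pictures are saved under pics/ and viewed, at most 10 in all, crops included, and the job is handed in when it is done.

```bash
mkdir -p pics; cat > h.py <<'E'
import numpy as np, cv2
from bench import read_state, grab_frame
def save(f,n): cv2.imwrite('pics/'+n,f['img'][:,:,::-1])
def pts(f):
    d=f['depth'];v,u=np.mgrid[:d.shape[0],:d.shape[1]]
    p=np.stack([(u-f['cx'])/f['fx']*d,-(v-f['cy'])/f['fy']*d,-d],-1)
    return p@np.array(f['rotation']).T+np.array(f['xyz'])
E
python3 - <<'E'
from h import *
s=read_state();print(s['clock'],s['eef_pos'],np.round(s['tool_rot'],3),s['finger_gap'])
for n in('side','top'):
    f=grab_frame(n);save(f,n+'0.png');print(n,f['xyz'],np.round(f['rotation'],3),f['fx'],f['cx'],f['cy'],[k for k in f])
    np.save(n+'0.npy',pts(f).astype('f4'))
E
```

```text
0.0 [ 0.26759804 -0.59171932  0.20704867] [[ 0.911  0.412 -0.001]
 [ 0.412 -0.911  0.002]
 [-0.    -0.002 -1.   ]] 0.08518816535630336
side [0.62743997 0.66654288 1.36916526] [[-0.982 -0.163  0.097]
 [ 0.19  -0.872  0.45 ]
 [ 0.011  0.461  0.888]] 412.4412131571548 281.1771285839127 205.78382895089283 ['img', 'depth', 'fx', 'fy', 'cx', 'cy', 'xyz', 'rotation']
top [0.18117535 0.04391623 1.77942339] [[ 0.001  0.986 -0.17 ]
 [-1.     0.    -0.003]
 [-0.003  0.17   0.986]] 539.444612657627 273.86251957903784 207.02854257621559 ['img', 'depth', 'fx', 'fy', 'cx', 'cy', 'xyz', 'rotation']
```

View pics/top0.png

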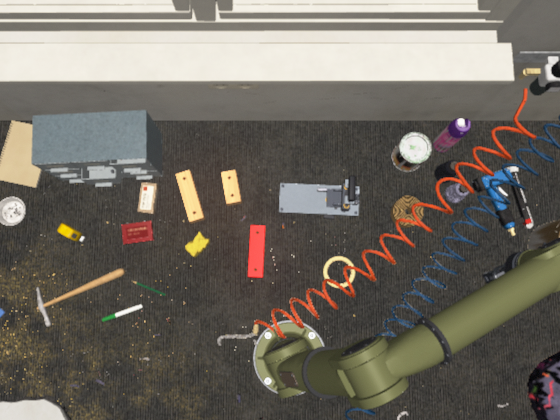

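View pics/side0.png

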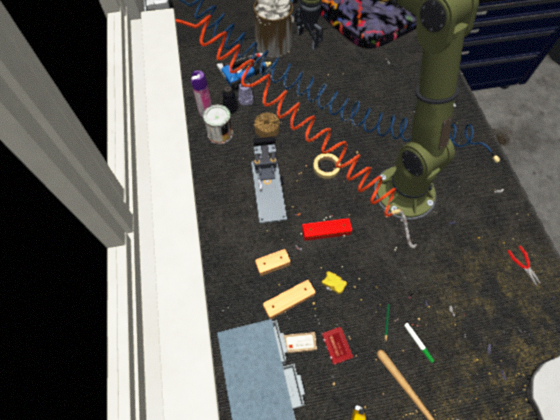

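Top view: the candidates are a long beech bar at (190,195), a short beech bar at (231,187) and a red look-alike at (256,251). The description fits the long beech one. The fixture is at (320,198), with its loading end to the left (+y) and the guard column to the right. Next I'll measure and check one crop.

```bash
python3 - <<'E'
from h import *
im=cv2.imread('pics/top0.png');P=np.load('top0.npy')
c=cv2.resize(im[140:260,130:380],None,fx=3.2,fy=3.2,interpolation=cv2.INTER_CUBIC);cv2.imwrite('pics/crop1.png',c)
hsv=cv2.cvtColor(im,cv2.COLOR_BGR2HSV)
def rect(m,name):
    p=P[m];z=np.median(p[:,2]); q=p[abs(p[:,2]-z)<.006]
    (cx,cy),(w,h),a=cv2.minAreaRect((q[:,:2]*1000).astype('f4'));b=cv2.boxPoints(((cx,cy),(w,h),a))
    print(name,len(q),'z',z.round(4),'mean',q.mean(0).round(4),'c',round(cx,1),round(cy,1),round(w),round(h),round(a,1),b.round().tolist())
wood=((hsv[...,0]>8)&(hsv[...,0]<24)&(hsv[...,1]>70)&(hsv[...,2]>150)).astype('u1')
for n,(x0,x1,y0,y1) in dict(long=(172,208,165,225),short=(217,245,165,208)).items():
    m=np.zeros(wood.shape,bool);m[y0:y1,x0:x1]=wood[y0:y1,x0:x1]>0
    rect(m,n)
reg=np.zeros(wood.shape,bool);reg[170:225,270:365]=1
z=P[...,2]
rect(reg&(z>.006)&(z<.018),'base')
for lo,hi in((.03,.06),(.14,.17),(.195,.225)): rect(reg&(z>lo)&(z<hi),str(lo))
print(np.histogram(z[reg],bins=np.arange(-.01,.24,.01)))
print('bench z', np.median(z[230:240,130:170]))
S=np.load('side0.npy');
q=S[140:225,235:300].reshape(-1,3)
print(np.histogram(q[:,2],bins=np.arange(-.01,.24,.01))[0])
for lo,hi in((.006,.018),(.205,.225)):
    k=q[(q[:,2]>lo)&(q[:,2]<hi)];r=cv2.minAreaRect((k[:,:2]*1000).astype('f4'));print(lo,len(k),k.mean(0),r)
E
```

```text
long 622 z 0.0399 mean [0.5174 0.328  0.0399] c 519.4 328.7 171 49 17.6 [[431.0, 326.0], [446.0, 279.0], [608.0, 331.0], [593.0, 378.0]]
short 412 z 0.0394 mean [0.5479 0.1924 0.0395] c 549.2 192.8 111 50 10.7 [[490.0, 207.0], [499.0, 158.0], [608.0, 179.0], [599.0, 228.0]]
base 1673 z 0.0112 mean [ 0.5113 -0.0732  0.0111] c 520.7 -96.2 185 317 0.0 [[428.0, 62.0], [428.0, -255.0], [613.0, -255.0], [613.0, 62.0]]
0.03 212 z 0.0502 mean [ 0.5072 -0.1456  0.0503] c 499.3 -168.0 108 63 74.8 [[455.0, -212.0], [516.0, -229.0], [544.0, -124.0], [483.0, -107.0]]
0.14 73 z 0.1572 mean [ 0.4972 -0.174   0.1575] c 504.7 -172.5 78 27 12.6 [[464.0, -168.0], [469.0, -194.0], [546.0, -177.0], [540.0, -151.0]]
0.195 145 z 0.2147 mean [ 0.5066 -0.1803  0.2147] c 507.2 -179.9 19 76 89.0 [[469.0, -189.0], [545.0, -190.0], [545.0, -171.0], [470.0, -170.0]]
(array([1289, 1870, 1190,   70,   24,  113,  151,   67,   36,   60,   12,
          3,    5,    3,    1,    5,   62,   24,    4,    0,    2,   22,
        134,   21]), array([-0.01,  0.  ,  0.01,  0.02,  0.03,  0.04,  0.05,  0.06,  0.07,
        0.08,  0.09,  0.1 ,  0.11,  0.12,  0.13,  0.14,  0.15,  0.16,
        0.17,  0.18,  0.19,  0.2 ,  0.21,  0.22,  0.23]))
bench z 0.01685517
[1109 2506 1051   39   19   79  118   62   37   91   20   17   21   18
   24    6   84   47   10   12   23   34   52    4]
0.006 1380 [ 0.5115491  -0.08051418  0.01201283] ((509.0906677246094, -142.4843292236328), (375.80413818359375, 253.06988525390625), 81.31066131591797)
0.205 72 [ 0.51391834 -0.17622276  0.21390006] ((509.42144775390625, -176.7425994873047), (11.850608825683594, 73.05193328857422), 84.27998352050781)
```

View pics/crop1.png

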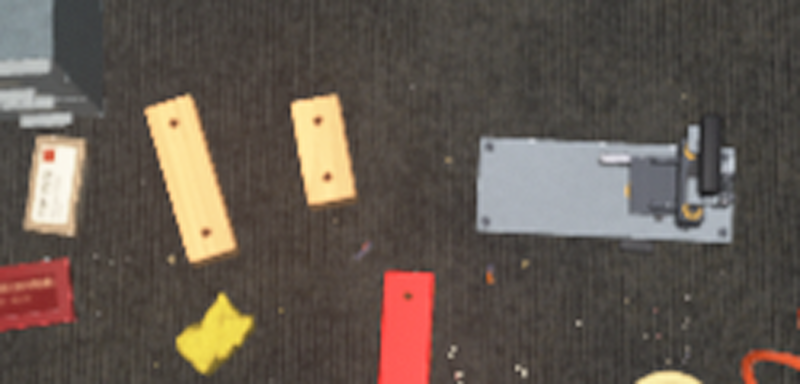

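The crop shows two plain beech bars: the long one at full-image (190,195) with 171x49 mm sides, confirmed, and the short one at (231,187). Red is out. Now the fixture pose from its base outline.

```bash
python3 - <<'E'
from h import *
for n,(y0,y1,x0,x1) in dict(top=(175,222,272,364),side=(150,228,240,295)).items():
    im=cv2.imread(f'pics/{n}0.png');f=grab_frame(n);P=np.load(n+'0.npy')
    hsv=cv2.cvtColor(im,cv2.COLOR_BGR2HSV)
    m=np.zeros(im.shape[:2],'u1')
    s=(hsv[...,2]>95)&(hsv[...,0]>95)&(hsv[...,0]<130)&(hsv[...,1]>25)&(P[...,2]<.03)
    m[y0:y1,x0:x1]=s[y0:y1,x0:x1]
    c=max(cv2.findContours(m,0,cv2.CHAIN_APPROX_NONE)[0],key=cv2.contourArea)[:,0]
    c=c.astype(float);d=np.stack([(c[:,0]-f['cx'])/f['fx'],-(c[:,1]-f['cy'])/f['fy'],-np.ones(len(c))],-1)@np.array(f['rotation']).T
    o=np.array(f['xyz']);q=o+d*((.012-o[2])/d[:,2])[:,None]
    r=cv2.minAreaRect((q[:,:2]*1000).astype('f4'));print(n,r,cv2.boxPoints(r).round().tolist())
E
```

```text
top ((468.6786193847656, -221.80014038085938), (3.3164520263671875, 0.0), 90.01475524902344) [[469.0, -223.0], [469.0, -223.0], [469.0, -220.0], [469.0, -220.0]]
side ((562.6901245117188, 21.660863876342773), (16.419336318969727, 5.832233905792236), 63.485618591308594) [[556.0, 16.0], [562.0, 13.0], [569.0, 28.0], [564.0, 30.0]]
```

```bash
python3 - <<'E'
from h import *
for n,(y0,y1,x0,x1) in dict(top=(175,222,272,364),side=(150,228,240,295)).items():
    im=cv2.imread(f'pics/{n}0.png');f=grab_frame(n);P=np.load(n+'0.npy')
    hsv=cv2.cvtColor(im,cv2.COLOR_BGR2HSV)
    print(hsv[198,300] if n=='top' else hsv[205,270])
    m=np.zeros(im.shape[:2],'u1')
    s=(hsv[...,2]>100)&(P[...,2]<.03)
    m[y0:y1,x0:x1]=s[y0:y1,x0:x1]
    c=max(cv2.findContours(m,0,cv2.CHAIN_APPROX_NONE)[0],key=cv2.contourArea)[:,0]
    c=c.astype(float);d=np.stack([(c[:,0]-f['cx'])/f['fx'],-(c[:,1]-f['cy'])/f['fy'],-np.ones(len(c))],-1)@np.array(f['rotation']).T
    o=np.array(f['xyz']);q=o+d*((.012-o[2])/d[:,2])[:,None]
    r=cv2.minAreaRect((q[:,:2]*1000).astype('f4'));print(n,r,cv2.boxPoints(r).round().tolist())
E
```

```text
[106  18 185]
top ((513.3259887695312, -100.78147888183594), (268.0857238769531, 102.27333068847656), 87.14867401123047) [[456.0, -232.0], [558.0, -237.0], [571.0, 31.0], [469.0, 36.0]]
[103  21 192]
side ((513.0972290039062, -101.2696533203125), (268.99566650390625, 105.06100463867188), 87.36553192138672) [[454.0, -233.0], [559.0, -238.0], [572.0, 31.0], [467.0, 36.0]]
```

```bash
python3 - <<'E'
from h import *
for n in('top','side'):
    P=np.load(n+'0.npy').reshape(-1,3)
    a=np.array([.268,-.592]);b=np.array([.509,-.181]);u=(b-a)/np.linalg.norm(b-a)
    r=P[:,:2]-a;t=r@u;w=abs(r@[-u[1],u[0]])
    print(n,[(round(k,2),round(float(P[(w<.09)&(t>k)&(t<k+.05),2].max(initial=0)),3)) for k in np.arange(0,.5,.05)])
E
python3 -m jog '[0,0,-20,6.8,1, 0,0,-20,6.8,1, 0,0,-20,6.8,1, 0,0,-10,6.7,1]'
```

```text
top [(np.float64(0.0), 0.655), (np.float64(0.05), 0.657), (np.float64(0.1), 0.63), (np.float64(0.15), 0.23), (np.float64(0.2), 0.244), (np.float64(0.25), 0.211), (np.float64(0.3), 0.17), (np.float64(0.35), 0.014), (np.float64(0.4), 0.163), (np.float64(0.45), 0.226)]
side [(np.float64(0.0), 0.448), (np.float64(0.05), 0.333), (np.float64(0.1), 0.214), (np.float64(0.15), 0.226), (np.float64(0.2), 0.238), (np.float64(0.25), 0.207), (np.float64(0.3), 0.169), (np.float64(0.35), 0.009), (np.float64(0.4), 0.212), (np.float64(0.45), 0.222)]
clock: 0.63
eef_pos: [0.2682, -0.593, 0.281]
tool_rot: [[0.999, -0.054, 0.002], [-0.054, -0.999, -0.003], [0.002, 0.003, -1.0]]
contact_force: [0.1, -0.4, 0.4]
finger_gap: 0.0858
gripper_force: 0.0
```

```bash
python3 -m jog '[18,-35,0,0,1,18,-35,0,0,1,18,-35,0,0,1,18,-35,0,0,1,18,-35,0,0,1,18,-35,0,0,1,18,-35,0,0,1,18,-35,0,0,1,18,-35,0,0,1,18,-35,0,0,1]' && python3 -m jog '[20,-35,0,0,1,21,-37,0,0,1,0,0,0,0,1]' 30
python3 - <<'E'
from h import *
f=grab_frame('top');save(f,'t2.png');im=f['img'][150:240,270:400,::-1]
g=grab_frame('side');im2=g['img'][110:200,215:345,::-1]
cv2.imwrite('pics/c2.png',cv2.resize(np.vstack([im,im2]),None,fx=3.3,fy=3.3,interpolation=cv2.INTER_CUBIC))
s=read_state();print(s['eef_pos'])
E
```

```text
clock: 1.47
eef_pos: [0.4651, -0.2495, 0.2784]
tool_rot: [[0.999, -0.048, 0.0], [-0.048, -0.999, -0.001], [0.001, 0.001, -1.0]]
contact_force: [0.1, -0.3, 0.5]
finger_gap: 0.085
gripper_force: 0.0
clock: 1.72
eef_pos: [0.5128, -0.1716, 0.2785]
tool_rot: [[0.999, -0.034, 0.003], [-0.034, -0.999, 0.005], [0.003, -0.005, -1.0]]
contact_force: [-1.0, 1.1, 0.4]
finger_gap: 0.0855
gripper_force: 0.0
[ 0.50935296 -0.17982075  0.27817191]
```

View pics/c2.png

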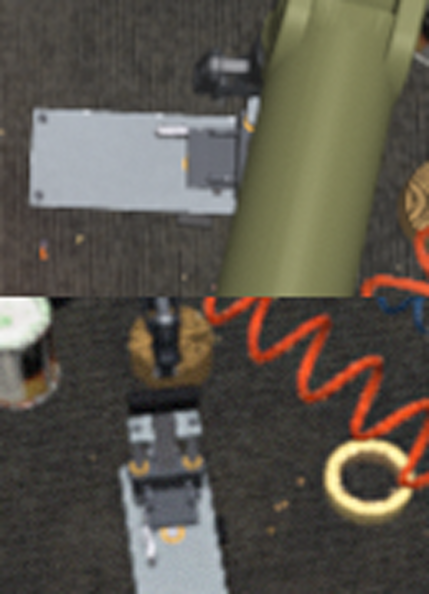

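The top crop shows the arm hiding the grip, with the toe at crop (212,158). The side crop shows the grip bar at (165,402) and the fingers just above and behind it at (165,350). The TCP agrees with the measured grip, so I go down and close.

```bash
python3 -m jog '[0,0,20,0,1,0,0,25,0,1,0,0,25,0,1,0,0,18,0,1,0,0,0,0,1]' 40 && python3 -m jog '[0,0,0,0,0.1,0,0,0,0,0.1,0,0,0,0,0.1,0,0,0,0,0.1,0,0,0,0,0.1,0,0,0,0,0.1,0,0,0,0,0.1]' 40
```

```text
clock: 2.23
eef_pos: [0.5049, -0.1833, 0.1858]
tool_rot: [[0.999, -0.051, -0.007], [-0.051, -0.999, 0.002], [-0.007, -0.002, -1.0]]
contact_force: [-0.2, 0.5, -0.3]
finger_gap: 0.0856
gripper_force: 0.0
clock: 2.82
eef_pos: [0.5091, -0.1817, 0.1913]
tool_rot: [[0.999, -0.048, 0.001], [-0.048, -0.999, -0.0], [0.001, 0.0, -1.0]]
contact_force: [-1.7, 1.6, 6.3]
finger_gap: 0.0175
gripper_force: 39.0
```

```bash
python3 -m jog '[0,0,-4,0,0.1,0,0,-6,0,0.1,0,0,-6,0,0.1,0,0,-6,0,0.1,0,0,-6,0,0.1,0,0,-5,0,0.1,0,0,-4,0,0.1,0,0,0,0,0.1,0,0,0,0,0.1,0,0,0,0,0.1]'
python3 - <<'E'
from h import *
f=grab_frame('side');P=pts(f);print(read_state()['eef_pos'])
O=np.array([.5133,-.098]);fx=np.array([-.048,-.9988]);fy=np.array([.9988,-.048])
for P,n in((P,'now'),(np.load('side0.npy'),'before')):
    r=P[...,:2]-O;x=r@fx;y=r@fy
    m=(x>.03)&(x<.065)&(abs(y)<.022)&(P[...,2]>.035)&(P[...,2]<.12);print(n,m.sum(),np.median(P[m][:,2]))
E
```

```text
clock: 3.65
eef_pos: [0.5089, -0.1817, 0.2272]
tool_rot: [[0.999, -0.048, 0.001], [-0.048, -0.999, 0.0], [0.001, -0.0, -1.0]]
contact_force: [5.2, 2.8, -4.0]
finger_gap: 0.0172
gripper_force: 39.6
[ 0.50885945 -0.18168938  0.22710901]
now 103 0.08741536745697398
before 93 0.050747924
```

Guard is up about 36.5 mm. I lower it onto the pawl and release.

```bash
python3 -m jog '[0,0,2,0,0.1,0,0,2,0,0.1,0,0,2,0,0.1,0,0,0.5,0,0.1,0,0,0,0,0.1,0,0,0,0,0.1]' && python3 -m jog '[0,0,0,0,0.5,0,0,0,0,1,0,0,0,0,1,0,0,0,0,1,0,0,0,0,1,0,0,0,0,1,0,0,0,0,1,0,0,0,0,1]'
python3 - <<'E'
from h import *
f=grab_frame('side');P=pts(f);print(read_state()['eef_pos'])
O=np.array([.5133,-.098]);fx=np.array([-.048,-.9988]);fy=np.array([.9988,-.048])
r=P[...,:2]-O;x=r@fx;y=r@fy
m=(x>.03)&(x<.065)&(abs(y)<.022)&(P[...,2]>.035)&(P[...,2]<.12);print(m.sum(),np.median(P[m][:,2]))
E
```

```text
clock: 4.2
eef_pos: [0.5089, -0.1817, 0.2212]
tool_rot: [[0.999, -0.048, 0.001], [-0.048, -0.999, 0.0], [0.001, -0.0, -1.0]]
contact_force: [3.9, 3.6, -0.6]
finger_gap: 0.017
gripper_force: 40.4
clock: 4.87
eef_pos: [0.5084, -0.1822, 0.2206]
tool_rot: [[0.999, -0.048, -0.0], [-0.048, -0.999, -0.0], [-0.0, 0.0, -1.0]]
contact_force: [-0.2, -1.0, 0.8]
finger_gap: 0.0853
gripper_force: 0.0
[ 0.50840868 -0.18218102  0.22060925]
101 0.08120899417541949
```

```bash
python3 - <<'E'
from h import *
s=read_state();print(np.round(s['joints'],3))
f=grab_frame('side');P=pts(f);g=grab_frame('top');
im=f['img'][:,:,::-1];hsv=cv2.cvtColor(np.ascontiguousarray(im),cv2.COLOR_BGR2HSV)
m=(hsv[...,0]>8)&(hsv[...,0]<24)&(hsv[...,1]>70)&(hsv[...,2]>150)&(abs(P[...,2]-.04)<.006)
r=np.zeros_like(m);r[275:320,255:322]=1
q=P[m&r];print(cv2.minAreaRect((q[:,:2]*1000).astype('f4')),q.mean(0))
for A in(P,pts(g)):
    A=A.reshape(-1,3);k=A[(A[:,2]>.06)&(abs(A[:,0]-.55)<.12)&(A[:,1]>.2)&(A[:,1]<.5)]
    print(len(k),k.min(0),k.max(0))
    k=A[(A[:,2]>.02)&(A[:,2]<.035)&(abs(A[:,0]-.5)<.1)&(A[:,1]>.38)];print(k[:,1].min(initial=9))
E
```

```text
[ 0.641  0.1   -0.369  1.696  0.037  1.353 -1.354]
((519.6298828125, 327.06292724609375), (169.4830780029297, 51.44867706298828), 17.915119171142578) [0.51449842 0.32430355 0.03997486]
1032 [0.56592395 0.42439781 0.09735666] [0.66999882 0.49998941 0.24285092]
0.4380473099631996
1292 [0.56467605 0.42486245 0.06103978] [0.66997462 0.49996605 0.24552832]
0.4246098938552138
```

```bash
python3 -m jog '[0,0,-30,0,1,0,0,-40,0,1,1,-40,0,0,1,1,-40,0,0,1,0,-40,0,0,1,1,-40,0,0,1,0,-40,0,0,1,1,-40,0,0,1,0,-40,0,0,1,1,-40,0,0,1]' && python3 -m jog '[1,-40,0,0,1,0,-40,0,0,1,1,-40,0,0,1,0,-40,0,0,1,0,-38,0,0,1,0,0,20,-6.9,1,0,0,30,-6.9,1,0,0,30,-6.8,1,0,0,0,0,1,0,0,0,0,1]'
python3 - <<'E'
from h import *
f=grab_frame('side');g=grab_frame('top')
cv2.imwrite('pics/c3.png',cv2.resize(np.hstack([f['img'][220:350,220:350,::-1],g['img'][130:260,120:250,::-1]]),None,fx=3,fy=3,interpolation=cv2.INTER_CUBIC));print(read_state()['eef_pos'],read_state()['joints'])
E
```

```text
clock: 5.85
eef_pos: [0.5286, 0.1391, 0.291]
tool_rot: [[0.999, -0.048, 0.001], [-0.048, -0.999, -0.001], [0.001, 0.0, -1.0]]
contact_force: [0.4, 0.2, -0.1]
finger_gap: 0.0854
gripper_force: 0.0
clock: 6.68
eef_pos: [0.5398, 0.3339, 0.2093]
tool_rot: [[0.953, 0.303, -0.003], [0.303, -0.953, -0.002], [-0.003, 0.001, -1.0]]
contact_force: [0.4, 0.5, 0.9]
finger_gap: 0.0853
gripper_force: 0.0
[0.5413065  0.33532824 0.2125851 ] [ 0.01504743  0.39140546 -0.80078428  1.46066682  0.28175798  1.40529806
 -2.05615349]
```

View pics/c3.png

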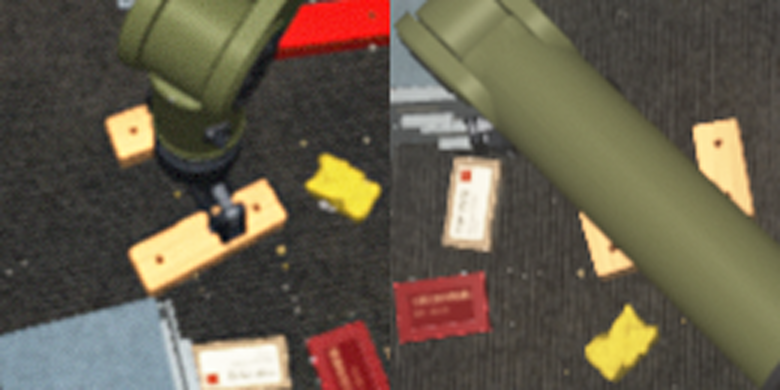

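```bash
python3 - <<'E'
from h import *
for n in('top','side'):
    f=grab_frame(n);P=pts(f).reshape(-1,3)
    k=P[(P[:,2]>.27)&(P[:,0]>.35)&(P[:,0]<.75)&(P[:,1]>.1)&(P[:,1]<.6)]
    for lo in np.arange(.27,.8,.05):
        q=k[(k[:,2]>=lo)&(k[:,2]<lo+.05)]
        if len(q):print(n,round(lo,2),len(q),q.min(0).round(3),q.max(0).round(3))
E
```

```text
top 0.27 63 [0.507 0.266 0.273] [0.573 0.402 0.319]
top 0.32 90 [0.507 0.268 0.32 ] [0.572 0.403 0.361]
top 0.42 1393 [0.731 0.1   0.443] [0.75 0.6  0.47]
top 0.47 310 [0.732 0.101 0.47 ] [0.75  0.6   0.478]
top 0.57 89 [0.412 0.213 0.589] [0.594 0.387 0.62 ]
top 0.62 4238 [0.35  0.101 0.62 ] [0.592 0.388 0.67 ]
top 0.67 694 [0.35  0.101 0.67 ] [0.417 0.211 0.685]
side 0.27 91 [0.508 0.266 0.272] [0.575 0.405 0.32 ]
side 0.32 191 [0.509 0.273 0.32 ] [0.578 0.404 0.37 ]
side 0.37 195 [0.506 0.335 0.37 ] [0.578 0.371 0.414]
side 0.42 1562 [0.507 0.1   0.425] [0.75 0.6  0.47]
side 0.47 467 [0.509 0.1   0.47 ] [0.75 0.6  0.52]
side 0.52 161 [0.472 0.323 0.52 ] [0.579 0.38  0.569]
side 0.57 588 [0.395 0.243 0.57 ] [0.6   0.393 0.62 ]
side 0.62 4998 [0.35 0.1  0.62] [0.594 0.388 0.67 ]
side 0.67 665 [0.35 0.1  0.67] [0.415 0.205 0.684]
```

Arm stays clear of the cabinet (y < 0.405 against 0.424). The side crop shows the fingers over the long rail at (228,215). Descending and gripping.

```bash
python3 -m jog '[0,0,38,0,1,0,0,38,0,1,0,0,38,0,1,0,0,38,0,1,0,0,28,0,1,0,0,19,0,1,0,0,0,0,1,0,0,0,0,1]' 60 && python3 -m jog '[0,0,0,0,0.4,0,0,0,0,0.4,0,0,0,0,0.4,0,0,0,0,0.4,0,0,0,0,0.4,0,0,0,0,0.4]' 60
```

```text
clock: 7.55
eef_pos: [0.5409, 0.3351, 0.0123]
tool_rot: [[0.952, 0.305, 0.0], [0.305, -0.952, 0.0], [0.0, -0.0, -1.0]]
contact_force: [0.2, 0.1, 0.3]
finger_gap: 0.0854
gripper_force: 0.0
clock: 8.05
eef_pos: [0.5431, 0.3366, 0.0161]
tool_rot: [[0.952, 0.306, 0.006], [0.306, -0.952, 0.003], [0.007, -0.001, -1.0]]
contact_force: [-1.3, -1.7, 12.6]
finger_gap: 0.0343
gripper_force: 6.6
```

```bash
python3 - <<'E'
from h import *
f=grab_frame('side');g=grab_frame('top')
cv2.imwrite('pics/c4.png',cv2.resize(np.hstack([f['img'][240:340,230:330,::-1]]),None,fx=6,fy=6,interpolation=cv2.INTER_CUBIC));s=read_state();print(s['eef_pos'],s['finger_gap'],s['gripper_force'],s['contact_force'])
P=pts(f);q=P[275:320,255:322].reshape(-1,3);im=f['img'][275:320,255:322,::-1];hsv=cv2.cvtColor(np.ascontiguousarray(im),cv2.COLOR_BGR2HSV).reshape(-1,3)
m=(hsv[:,0]>8)&(hsv[:,0]<24)&(hsv[:,1]>70)&(hsv[:,2]>150)&(q[:,2]>.03);q=q[m]
print(len(q),np.percentile(q[:,2],[5,50,95]),cv2.minAreaRect((q[:,:2]*1000).astype('f4')))
E
```

```text
[0.54314657 0.33656749 0.01607212] 0.03436297120408467 6.533886498073116 [-1.31788021 -1.92654524 13.16932365]
344 [0.03343359 0.04032843 0.14093365] ((516.883056640625, 335.77264404296875), (169.55252075195312, 70.1279296875), 17.6375789642334)
```

View pics/c4.png

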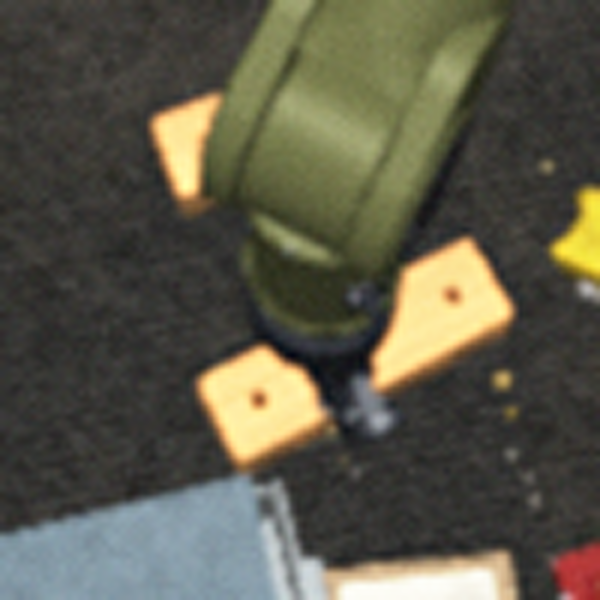

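The fingers straddle the rail at crop (345,390), and the rail lies flat. The 34 mm gap looks odd for a 50 mm bar, so I'll close further and see.

```bash
python3 -m jog '[0,0,0,0,0.3,0,0,0,0,0.3,0,0,0,0,0.3]' 60
```

```text
clock: 8.4
eef_pos: [0.5437, 0.3369, 0.0167]
tool_rot: [[0.952, 0.306, 0.008], [0.306, -0.952, 0.003], [0.008, -0.001, -1.0]]
contact_force: [-1.6, -0.9, 15.5]
finger_gap: 0.0255
gripper_force: 7.7
```

```bash
python3 - <<'E'
from h import *
c=np.array([.5195,.328]);a=np.deg2rad(17.85);u=np.array([np.cos(a),np.sin(a)]);w=np.array([-u[1],u[0]])
for n in('side','top'):
    f=grab_frame(n);P=pts(f);r=P[...,:2]-c;x=r@u*1000;y=r@w*1000;z=P[...,2]*1000
    hsv=cv2.cvtColor(np.ascontiguousarray(f['img'][:,:,::-1]),cv2.COLOR_BGR2HSV)
    m=(hsv[...,0]>8)&(hsv[...,0]<24)&(hsv[...,1]>70)&(hsv[...,2]>120)&(abs(x)<120)&(abs(y)<60)&(z<70)&(z>5)
    for lo in range(-90,90,20):
        k=m&(x>lo)&(x<lo+20)
        if k.sum()>5:
            t=k&(z>34);print(n,lo,k.sum(),'y',np.percentile(y[k],[2,98]).round(1),'ztop',np.percentile(z[k],[5,50,95]).round(1), [ (j,round(float(np.median(z[k&(y>j)&(y<j+10)])),1)) for j in range(-30,30,10) if (k&(y>j)&(y<j+10)).sum()>2])
    k=(~m)&(abs(x-22)<30)&(abs(y)<70)&(z>8)&(z<80)
    print(n,'fingers',np.c_[x[k],y[k],z[k]].round()[::3].tolist()[:25])
E
```

```text
side -90 48 y [-24.7  24.2] ztop [32.5 40.4 45.5] [(-30, 43.2), (-20, 40.9), (-10, 42.2), (0, 42.0), (10, 39.0), (20, 35.0)]
side -70 68 y [-25.2  23.9] ztop [29.3 39.8 45.3] [(-30, 39.8), (-20, 41.0), (-10, 39.8), (0, 41.0), (20, 37.5)]
side -50 49 y [-22.   23.7] ztop [17.2 39.7 43.4] [(-30, 41.3), (-20, 39.7), (-10, 41.9), (10, 40.2), (20, 32.7)]
side -30 29 y [-4.1 24.3] ztop [26.2 40.1 44.9] [(-10, 41.6), (0, 42.4), (10, 39.7), (20, 38.0)]
side -10 15 y [ 7.8 23.3] ztop [28.1 39.6 44.8] [(10, 37.6), (20, 39.8)]
side 30 53 y [-25.2  23.6] ztop [15.1 40.2 47.1] [(-30, 38.6), (-20, 42.6), (-10, 40.1), (0, 41.6), (10, 43.4), (20, 34.4)]
side 50 61 y [-26.1  23.1] ztop [27.3 39.6 44.6] [(-30, 38.0), (-10, 41.6), (0, 38.9), (10, 40.3), (20, 33.9)]
side 70 46 y [-23.8  23.2] ztop [11.  37.2 43.9] [(-30, 42.0), (-20, 39.7), (-10, 33.5), (0, 21.0), (10, 37.2), (20, 34.9)]
side fingers [[50.0, -19.0, 39.0], [47.0, -12.0, 43.0], [-6.0, 19.0, 40.0], [43.0, -5.0, 38.0], [51.0, -4.0, 40.0], [39.0, 1.0, 37.0], [47.0, 3.0, 45.0], [38.0, 6.0, 37.0], [46.0, 7.0, 43.0], [33.0, 17.0, 57.0], [44.0, 11.0, 42.0], [52.0, 11.0, 44.0], [42.0, 19.0, 41.0], [32.0, 23.0, 10.0]]
top -90 79 y [-23.1  24.7] ztop [33.6 40.2 46.9] [(-30, 33.7), (-20, 40.9), (-10, 41.8), (0, 40.5), (10, 39.6), (20, 40.4)]
top -70 89 y [-23.1  24.9] ztop [31.3 40.6 47.8] [(-30, 34.3), (-20, 41.1), (-10, 38.0), (0, 41.8), (10, 40.3), (20, 38.6)]
top -50 69 y [-13.7  25. ] ztop [34.1 39.5 47.7] [(-20, 38.7), (-10, 40.6), (0, 40.2), (10, 39.8), (20, 35.6)]
top -30 41 y [ 2.2 24.9] ztop [34.5 41.8 46.6] [(0, 42.2), (10, 42.4), (20, 41.3)]
top -10 15 y [13.5 25.6] ztop [32.9 38.9 43.3] [(10, 38.9), (20, 39.4)]
top fingers [[28.0, 42.0, 11.0], [14.0, 53.0, 10.0]]
```

The rail has not moved and is flat. The pads were only on its upper edge, below their middle, so they rock while closing. I reopen, go 10 mm deeper and grip again.

```bash
python3 -m jog '[0,0,0,0,1,0,0,0,0,1,0,0,0,0,1,0,0,0,0,1,0,0,5,0,1,0,0,5,0,1,0,0,0,0,1]' 60 && python3 -m jog '[0,0,0,0,0.5,0,0,0,0,0.5,0,0,0,0,0.5,0,0,0,0,0.5,0,0,0,0,0.5,0,0,0,0,0.5]' 60
```

```text
clock: 9.08
eef_pos: [0.5394, 0.334, -0.0003]
tool_rot: [[0.952, 0.306, -0.002], [0.306, -0.952, -0.002], [-0.003, 0.001, -1.0]]
contact_force: [-0.2, 0.0, 0.2]
finger_gap: 0.0855
gripper_force: 0.0
clock: 9.58
eef_pos: [0.5408, 0.3353, 0.002]
tool_rot: [[0.952, 0.306, 0.001], [0.306, -0.952, 0.0], [0.001, -0.0, -1.0]]
contact_force: [-0.6, -0.4, 2.0]
finger_gap: 0.0482
gripper_force: 64.6
```

```bash
python3 -m jog '[0,0,-15,0,0.5,0,0,-30,0,0.5,0,0,-35,0,0.5,0,0,-20,0,0.5,0,0,0,0,0.5]' 60 && python3 -m jog '[-12,29,0,0,0.5,-12,30,0,0,0.5,-12,29,0,0,0.5,-12,30,0,0,0.5,-12,29,0,0,0.5,-12,30,0,0,0.5,-12,29,0,0,0.5,-12,30,0,0,0.5,-13,29,0,0,0.5,-13,30,0,0,0.5]' && python3 -m jog '[0,0,0,-6.9,0.5,0,0,0,-6.9,0.5,0,0,0,-6.9,0.5,0,0,0,-6.9,0.5,0,0,0,-6.9,0.5,0,0,0,-7,0.5,0,0,0,-7,0.5,0,0,0,-7,0.5,0,0,0,-7,0.5,0,0,0,-6.9,0.5]' && python3 -m jog '[0,0,0,0,0.5,0,0,0,0,0.5,0,0,0,0,0.5]'
cat > m.py <<'E'
from h import *
import sys
O=np.array([.5133,-.098]);fx=np.array([-.048,-.9988]);fy=np.array([.9988,-.048])
def rail(pic=None):
    for n in('side','top'):
        f=grab_frame(n);P=pts(f);hsv=cv2.cvtColor(np.ascontiguousarray(f['img'][:,:,::-1]),cv2.COLOR_BGR2HSV)
        r=P[...,:2]-O;x=r@fx*1000;y=r@fy*1000;z=P[...,2]*1000
        m=(hsv[...,0]>8)&(hsv[...,0]<24)&(hsv[...,1]>70)&(hsv[...,2]>130)&(x>-230)&(x<100)&(abs(y)<90)&(z>25)&(z<170)
        if m.sum()<20: print(n,m.sum());continue
        zt=np.percentile(z[m],70);t=m&(abs(z-zt)<8)
        c=np.c_[x[t],y[t]].astype('f4');rr=cv2.minAreaRect(c);p=np.polyfit(x[t],z[t],1)
        print(n,t.sum(),'ztop',round(np.median(z[t]),1),'slope',p[0].round(3),'x',np.percentile(x[t],[1,99]).round(1),'y',np.percentile(y[t],[1,99]).round(1),rr)
        if pic and n=='side': cv2.imwrite('pics/'+pic,cv2.resize(f['img'][120:250,215:345,::-1],None,fx=4.5,fy=4.5,interpolation=cv2.INTER_CUBIC))
    s=read_state();d=s['eef_pos'][:2]-O;print('tcp fix',(d@fx*1000).round(1),(d@fy*1000).round(1),s['eef_pos'][2].round(4),s['finger_gap'],s['gripper_force'],np.round(s['contact_force'],1))
if __name__=='__main__': rail(sys.argv[1] if len(sys.argv)>1 else None)
E
python3 m.py c5.png
```

```text
clock: 10.0
eef_pos: [0.5428, 0.3372, 0.1078]
tool_rot: [[0.952, 0.307, 0.008], [0.307, -0.952, 0.004], [0.009, -0.002, -1.0]]
contact_force: [0.9, 0.8, -1.3]
finger_gap: 0.0483
gripper_force: 64.2
clock: 10.83
eef_pos: [0.5133, 0.0153, 0.1011]
tool_rot: [[0.952, 0.307, -0.001], [0.307, -0.952, -0.0], [-0.001, -0.0, -1.0]]
contact_force: [-0.0, -0.6, -2.1]
finger_gap: 0.0486
gripper_force: 64.2
clock: 11.67
eef_pos: [0.5136, 0.0167, 0.101]
tool_rot: [[0.042, 0.999, -0.002], [0.999, -0.042, -0.0], [-0.0, -0.002, -1.0]]
contact_force: [0.1, 0.1, -3.2]
finger_gap: 0.0482
gripper_force: 64.2
clock: 11.92
eef_pos: [0.5142, 0.0166, 0.1013]
tool_rot: [[0.051, 0.999, -0.001], [0.999, -0.051, -0.0], [-0.0, -0.001, -1.0]]
contact_force: [0.7, -0.2, -2.4]
finger_gap: 0.0485
gripper_force: 64.2
side 262 ztop 140.0 slope 0.013 x [-175.9  -90.6] y [-28.2  21.3] ((-133.0396270751953, -3.136371612548828), (51.196231842041016, 86.97270202636719), 87.87721252441406)
top 248 ztop 139.7 slope -0.002 x [-177.3   -8.7] y [-29.8  19.1] ((-50.04237365722656, -7.032131195068359), (53.50942611694336, 256.12677001953125), 88.04529571533203)
tcp fix -114.6 -4.4 0.1015 0.048467232138195274 64.18251156806946 [ 0.3 -0.1 -1.4]
```

View pics/c5.png

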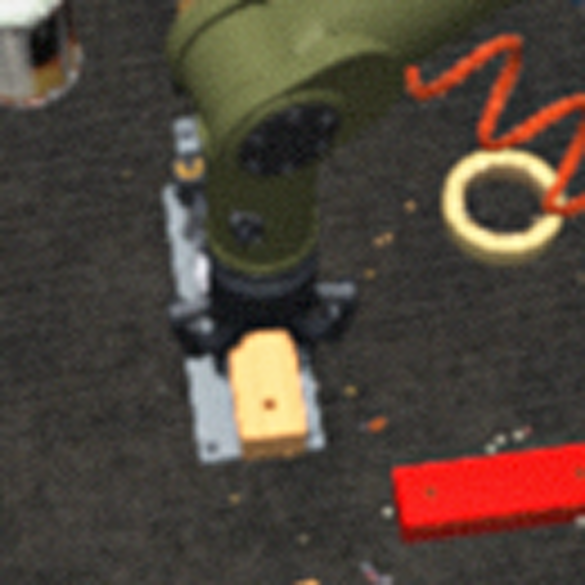

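The picture shows the rail held level along the base with its free end at (270,420). It is clear of the guard and fence. I lower it to just above pin height and re-measure.

```bash
python3 -m jog '[0,1.5,20,0,0.5,0,0,25,0,0.5,0,0,20,0,0.5,0,0,13,0,0.5,0,0,0,0,0.5,0,0,0,0,0.5]'; python3 m.py
```

```text
clock: 12.52
eef_pos: [0.5159, 0.0169, 0.0234]
tool_rot: [[0.048, 0.999, -0.001], [0.999, -0.048, 0.0], [0.0, -0.001, -1.0]]
contact_force: [-0.1, 0.3, -0.9]
finger_gap: 0.0485
gripper_force: 64.1
side 211 ztop 62.4 slope 0.007 x [-175.7  -92.7] y [-26.9  22.2] ((-133.71279907226562, -1.9287261962890625), (84.64102172851562, 51.17820739746094), 0.5056074857711792)
top 173 ztop 62.7 slope -0.003 x [-178.2  -10.4] y [-27.9  20.7] ((-94.18817138671875, -4.342855453491211), (50.42824172973633, 167.94342041015625), 89.07040405273438)
tcp fix -115.0 -1.5 0.0248 0.04857928472949232 64.07765507698059 [ 0.9 -0.1 -1.8]
```

```bash
python3 -m jog '[-8,0,0,0,0.5,-12,0,0,0,0.5,-12,0,0,0,0.5,-12,0,0,0,0.5,-8,0,0,0,0.5,-6,0,0,0,0.5,-2,0,0,0,0.5,0,0,0,0,0.5,0,0,0,0,0.5]'; python3 m.py
```

```text
clock: 13.37
eef_pos: [0.5134, -0.0428, 0.0238]
tool_rot: [[0.048, 0.999, 0.0], [0.999, -0.048, 0.0], [0.0, 0.0, -1.0]]
contact_force: [-0.3, -0.9, -2.5]
finger_gap: 0.0483
gripper_force: 64.1
side 223 ztop 63.1 slope 0.009 x [-116.3  -31.1] y [-27.1  22.7] ((-72.21430969238281, -2.4517345428466797), (89.38505554199219, 51.22308349609375), 0.6113596558570862)
top 161 ztop 62.2 slope -0.011 x [-117.7  -71. ] y [-28.8  21. ] ((-92.8750228881836, -4.274728775024414), (48.841339111328125, 53.161861419677734), 2.3235650062561035)
tcp fix -55.5 -2.6 0.0237 0.04830443084703538 64.13169622421265 [ 1.2 -0.3 -1.9]
```

```bash
python3 -m jog '[0,0,4,0,0.5,0,0,3,0,0.5,0,0,2,0,0.5,0,0,1,0,0.5,0,0,0,0,0.5,0,0,0,0,0.5]'; python3 m.py
```

```text
clock: 13.97
eef_pos: [0.513, -0.0429, 0.0139]
tool_rot: [[0.048, 0.999, -0.001], [0.999, -0.048, -0.0], [-0.0, -0.001, -1.0]]
contact_force: [-3.1, 1.3, 3.7]
finger_gap: 0.0486
gripper_force: 65.0
side 229 ztop 52.6 slope 0.009 x [-115.8  -29.8] y [-26.9  22.2] ((-71.97567749023438, -2.0234603881835938), (51.314537048339844, 88.11125183105469), 89.1745834350586)
top 148 ztop 53.1 slope 0.021 x [-117.1  -70.8] y [-28.4  20.5] ((-94.23500061035156, -4.825494766235352), (45.731937408447266, 52.20790481567383), 2.0977401733398438)
tcp fix -55.0 -2.9 0.0139 0.04846998732467723 65.01789808273315 [-2.9  0.6  6. ]
```

Rail is on the base (contact force went positive, top at about 52.6 mm). I open gently, lift clear and check.

```bash
python3 -m jog '[0,0,0,0,0.7,0,0,0,0,0.85,0,0,0,0,1,0,0,0,0,1,0,0,0,0,1,0,0,-15,0,1,0,0,-30,0,1,0,0,-30,0,1,0,0,-30,0,1,0,0,-30,0,1]' && python3 -m jog '[35,0,-20,0,1,35,0,-10,0,1,35,0,0,0,1,35,0,0,0,1,35,0,0,0,1,20,0,0,0,1,0,0,0,0,1,0,0,0,0,1]'; python3 m.py c6.png; python3 - <<'E'
from m import *
f=grab_frame('side');P=pts(f);r=P[...,:2]-O;x=r@fx;y=r@fy
m=(x>.03)&(x<.065)&(abs(y)<.022)&(P[...,2]>.06)&(P[...,2]<.12);print('toe',m.sum(),np.median(P[m][:,2]))
E
```

```text
clock: 14.9
eef_pos: [0.513, -0.0431, 0.1499]
tool_rot: [[0.048, 0.999, -0.0], [0.999, -0.048, -0.0], [-0.0, -0.0, -1.0]]
contact_force: [0.5, -0.9, 0.7]
finger_gap: 0.0857
gripper_force: 0.0
clock: 15.57
eef_pos: [0.5223, 0.1529, 0.1785]
tool_rot: [[0.045, 0.999, -0.0], [0.999, -0.045, 0.0], [0.0, -0.0, -1.0]]
contact_force: [0.5, -0.1, -0.6]
finger_gap: 0.0858
gripper_force: 0.0
side 51 ztop 53.3 slope -0.002 x [-77.1  40. ] y [13.2 22.5] ((-20.050350189208984, 18.193456649780273), (8.631217002868652, 120.28157043457031), 88.74048614501953)
top 599 ztop 52.3 slope -0.003 x [-116.4   23.3] y [-29.3  20.1] ((-35.37382507324219, -4.362213134765625), (164.3792724609375, 51.687984466552734), 0.1610252410173416)
tcp fix -248.2 -2.4 0.1783 0.08519757689988702 0.0 [-0.1  0.4 -0.4]
toe 6 0.08070591141396888
```

View pics/c6.png

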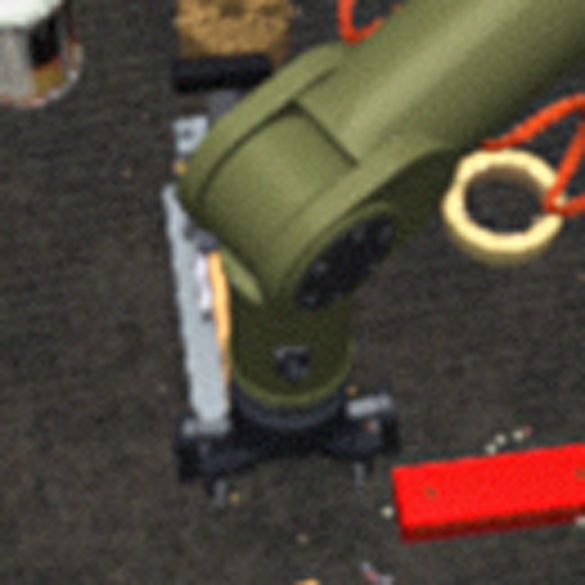

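The arm hides part of the rail, but it lies seated along the fence (slope about 0, centre about x -32, y -3.5). The toe at 80.7 mm means the first notch, and the robot is clear. Handing in.

```bash
python3 -c "
from bench import hand_in
print(hand_in())"
```

```text
the job is handed in; nothing more can be done
None
```

I handed the job in after about 16 s of robot time: the guard measures about 30 mm up, on its first notch, and the long rail lies flat about 2 mm from the end stop and 3.5 mm from the fence. I inferred that the pin is down from the rail lying flat, and `hand_in()` gave no verdict.

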